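# Hang a rinsed digestion tube on the air dryer

### The job

Take the blanking cap off the one peg of the air dryer that has no tube and set it down in the steel tray; then turn the rinsed white tube that lies in the cradle upside down and lower it gently over that peg until its rim stands flat on the dryer's deck. Then push the air lever all the way over to its far side to start the air. Leave the two tubes already drying and everything else on the bench where they are.

Things in the scene. Friction and masses are not known exactly. Their poses are not given: they have to be found in the camera images.
- dryer: Air dryer: white box housing, 170 mm (its x) by 400 mm (its y), 50 mm high, fixed to the bench, with a narrow blue stripe on the front (-x). Origin at the centre of its underside; its z is up. The flat top (deck) is 50 mm above the origin. Three plain steel pegs stand on the deck in a row along its y, and a lever beyond them at the +y end.
- peg_a (a point): Foot of the peg at the dryer's -y end: on the peg's axis at deck height. All three pegs are alike: upright, 24 mm in diameter, 75 mm tall, the top 9 mm tapering to 16 mm. Neighbouring pegs are 100 mm apart. Two pegs carry a drying tube, the third carries the cap.
- peg_b (a point): Foot of the middle peg (as peg_a).
- peg_c (a point): Foot of the third peg, towards the lever (as peg_a); the lever's axis is 90 mm farther along the dryer's +y.
- cap_mid (a point): Centre of the loose blanking cap, a plain grey plastic cylinder closed at the top: 34 mm in diameter, 40 mm tall, 30 g. It sits upright on top of the free peg, which enters it by 35 mm, so its lower edge is 40 mm above the deck. Point on its axis, half-way up (20 mm above its lower edge); z is up, through the closed top. Lift it straight up.
- tray_floor (a point): Centre of the inner floor of the shallow open steel tray, 160 mm square outside, wall 4 mm thick, rim 14 mm above this point; fixed; empty at the start.
- cradle: Draining cradle, fixed: two steel rails 8 mm thick and 118 mm long, along its y, 26 mm apart, their axes 22 mm above the bench, on a grey foot 36 mm wide. Origin at the centre of its underside; z up. The rinsed tube lies along it.
- tube_mid (a point): Centre of the rinsed tube: loose, white plastic, a plain straight-sided round tube closed at one end, 44 mm outside diameter, 100 mm long, wall 3.5 mm (bore 37 mm), closed end 6 mm thick, so 94 mm deep; about 0.1 kg. Point on its axis, half-way along (50 mm from either end); its z axis runs along the tube towards the open mouth. At the start it lies level in the cradle, its axis about 44.5 mm above the bench, mouth towards the robot's left.
- tube_rim (a point): Centre of the rinsed tube's open mouth, in the plane of the rim (same axes as tube_mid).
- dry_tube_1_mid (a point): Centre of a tube of the same kind already drying mouth down on a peg, its rim on the deck (z axis towards the mouth, that is down). To be left alone.
- dry_tube_2_mid (a point): Centre of the other drying tube (as dry_tube_1_mid).
- air_lever (a joint): Angle of the air lever: 0 leaning towards the dryer's front (-x), 1.0 rad leaning towards its back (+x), where it meets its stop: air on. It stays where it is left.
- air_lever_tip (a point): Centre of the black ball, 26 mm in diameter, on the end of the air lever, a 10 mm steel rod. The pivot runs along the dryer's y, 80 mm from this point and 22 mm above the deck, on a grey block 70 mm (x) by 50 mm (y) and 25 mm high. At joint 0 the rod leans 0.5 rad from vertical to the dryer's -x, at 1.0 it leans 0.5 rad to its +x. Easily moved: under 2 N at the ball.
- beaker_big: Glass beaker, 68 mm in diameter, 90 mm tall, standing on the bench, origin under its centre. Bystander.
- beaker_small: Glass beaker, 48 mm in diameter, 60 mm tall, standing, origin under its centre. Bystander.
- wash_bottle: White wash bottle with a bent spout, 64 mm in diameter, 200 mm tall, standing, origin under its centre. Bystander.
- bulb: Brick-red rubber pear bulb standing on its broad end, 58 mm in diameter, 85 mm tall, origin under its centre. Bystander.
- tip_box: Grey box with a clear lid, 87 x 122 x 75 mm, origin under its centre. Bystander.
- wrench: Steel wrench lying on the bench. Bystander.
- reagent: Capped jar, 60 mm in diameter, 130 mm tall, standing, origin under its centre. Bystander.

How it is judged:
On the way, in this order (a step that is already met when the one before it is completed fails the run):
1. the cap has been let go in the tray (x of cap_mid in the frame of tray_floor between -0.07 and 0.07 m and y of cap_mid in the frame of tray_floor between -0.07 and 0.07 m and z of cap_mid in the frame of tray_floor below 0.03 m and contact force between cap and the fingers below 0.1 N), for 0.2 s.
2. the tube stands mouth down over the free peg, rim on the deck, let go ((horizontal distance between tube_rim and peg_a below 0.012 m or horizontal distance between tube_rim and peg_b below 0.012 m or horizontal distance between tube_rim and peg_c below 0.012 m) and angle between tube_mid's own z axis and vertical above 3.06 rad and z of tube_rim in the frame of dryer below 0.054 m and contact force between tube and the fingers below 0.1 N), for 0.2 s.
3. the air lever is fully over (value of joint air_lever above 0.9 rad), for 0.2 s.
At the end, for the whole second after the job is handed in: Cap at rest in the tray (centre within 70 mm of its centre along each side); rinsed tube at rest mouth down over the peg that was free (rim within 12 mm of the peg's axis, at most 4 mm above the deck, axis within 0.08 rad of vertical); lever past 0.9 rad; drying tubes within 25 mm of their places (x of cap_mid in the frame of tray_floor between -0.07 and 0.07 m and y of cap_mid in the frame of tray_floor between -0.07 and 0.07 m and z of cap_mid in the frame of tray_floor below 0.03 m and (horizontal distance between tube_rim and peg_a below 0.012 m or horizontal distance between tube_rim and peg_b below 0.012 m or horizontal distance between tube_rim and peg_c below 0.012 m) and angle between tube_mid's own z axis and vertical above 3.06 rad and z of tube_rim in the frame of dryer below 0.054 m and value of joint air_lever above 0.9 rad and distance of each of dry_tube_1_mid, dry_tube_2_mid from where it was at the start of the episode below 0.025 m and linear speed of each of tube, cap below 0.02 m/s); the robot touches nothing.
It fails at once if a drying tube is shifted by more than 25 mm or lifted off (distance of any of dry_tube_1_mid, dry_tube_2_mid from where it was at the start of the episode above 0.025 m).
It fails at once if a bystander is moved by more than 40 mm (distance of any of beaker_big, beaker_small, wash_bottle, bulb, tip_box, wrench, reagent from where it was at the start of the episode above 0.04 m).
It fails at once if the rinsed tube is dropped or banged on the dryer (over 45 N) (contact force between tube and dryer above 45 N).
It fails at once if the rinsed tube is let go over a peg while its rim is still more than 15 mm above the deck ((horizontal distance between tube_rim and peg_a below 0.03 m or horizontal distance between tube_rim and peg_b below 0.03 m or horizontal distance between tube_rim and peg_c below 0.03 m) and angle between tube_mid's own z axis and vertical above 2.8 rad and z of tube_rim in the frame of dryer above 0.065 m and contact force between tube and the fingers below 0.1 N).
It also fails if it takes over 72 s, if anything falls off the work surface, if the arm or the gripper's body presses on something with over 40 N, if the wrist force passes 120 N, or if a joint passes its speed limit or range.

### The arm

A 6-joint arm with a two-finger parallel gripper is mounted at the origin on the work surface. World frame = base frame: x ahead of the robot, y to its left, z up, the work surface at z = 0. Lengths are in m, angles in rad, forces in N, time in s.
With the tool pointing down it reaches from about 0.35 to 0.975 m from the base axis. Payload 4.9 kg.
Tool frame: the origin (TCP) lies on the centre line of the jaws, within the pads' length; the fingertips stand 14 mm ahead of it and the grasp point (between the pads) lies 5 mm behind it (manip.nose_length is the distance from the TCP to the fingertips, in m); z points along the fingers, y is the line along which they close (so a half turn about z gives the same grasp; the last joint's range is limited). The gripper opens to 85 mm and grips with 20 to 120 N. Pads are 22 mm wide; open, the fingers measure 114 mm over their backs; the gripper's body (76 mm by 85 mm) begins 54 mm behind the grasp point. The pads swing forward as they close: fully open they stand 13 mm farther back than shut.
Start: joints at [-1.437, 0.053, 1.613, -0, 1.476, -0.119], TCP at [0.156, -0.605, 0.245] pointing down, gripper open.
Joint ranges: [-3.01, 3.01], [-1.01, 2.22], [0.06, 2.58], [-1.02, 4.17], [0.09, 2.62], [-3.14, 3.14]. Speed limits (rad/s): [2.57, 2.57, 3.14, 3.14, 3.14, 3.14].

### API

Orientations are given as a unit quaternion [w, x, y, z].
In Python, from plant import manip, imaging gives the robot as it stands.
- The arm moves only by the tool play_rows, never from a script. Its argument "commands" is a list of rows, each a list of 6 numbers: the shift along the tool's x, y, z in mm, then the turn, a rotation vector about the tool's x, y, z in degrees. A call has 1 to 5 rows; each row shifts and turns the commanded pose from where the row before left it, along the tool's axes as they then stand; what a row does not reach is not made up. A row lasts 1/12 s, in which the tool goes at most 41.7 mm and 7.16 degrees, less where a joint would pass 70% of its speed; a pose out of reach is approached as far as the arm can. A call is refused whole if a number of a shift passes 41.7 or a number of a turn 7.16, either way. A call with a gripper value outside its range is refused whole. "hand" is the finger opening in mm, from 0 to 85.4, set as the call begins (left out, the last holds). The fingers move at their own pace and stop on an object; the grip force is fixed at half the most. Time passes only in rows, so rows that do not move let the fingers close. It gives the time, the measured TCP pose, the force, the opening and the grip force at its end, in the units of the state.
- manip.state(): the state, without advancing time (a new reading comes with each control period).
- imaging.grab_frame(name): name is "side" or "top"; returns a dict with "image" (400x640x3 uint8, red, green, blue), "fx", "fy", "cx", "cy" (pixels), "R" (3x3) and "t" (3): a world point X has camera coordinates R X + t. Camera axes: x right, y down, z forward; pixel columns grow to the right and rows downward; lengths in m; the calibration is good to about 2 mm. A picture is of the moment at which its call begins. There is no depth.
- manip.job_done(): hands the job in; it is judged then, once.
The state is a dict: "time": time; "joint_pos": joint angles; "joint_vel": joint speeds; "joint_efforts": joint torques, N m; "tool_pos": TCP position; "tool_rot": TCP orientation; "contact_force": force on the tool from outside, world axes, zero at the start; "ft_torque": the same for the moment, N m; "gripper_width": opening from 0.0 (shut) to 1.0 (fully open); "grasp_force": force on a finger pad.
Only numpy, scipy, OpenCV 4.12 (cv2) and the standard library are available. Lean on these libraries where they do the work, as an engineer would, in place of code of your own. Each camera call takes 0.05 s, during which the arm holds its last target. There are 200 camera calls.

## Working session

There is one attempt and no reset: what is moved stays moved. The work goes in short steps, Python scripts to look and compute and a tool call to move; the robot and the scene stay as the last step left them, time stands still between calls to the robot, and variables do not carry over. Pictures are saved under pics/ and viewed, at most 10 in all, crops included, and the job is handed in when it is done.

Besides the shell and the picture viewer there is one more tool, called after "Emit:" by a JSON object that holds its "name" and its "arguments". play_rows: Moves the arm, as the interface text tells. Its arguments: {"type":"object","properties":{"commands":{"type":"array","items":{"type":"array","items":{"type":"number"}}},"hand":{"type":"number"}},"required":["commands"]}

```bash
mkdir -p pics; cat > h.py <<'E'
import numpy as np, cv2
from plant import manip, imaging
def grab(n,name):
    f=imaging.grab_frame(n); cv2.imwrite(f'pics/{name}.png',f['image'][:,:,::-1]); np.savez(f'{name}.npz',**f); return f
def ray(f,u,v):
    R=np.array(f['R']);t=np.array(f['t']); d=R.T@np.array([(u-f['cx'])/f['fx'],(v-f['cy'])/f['fy'],1]); return -R.T@t,d
def onz(f,u,v,z):
    o,d=ray(f,u,v); return o+d*(z-o[2])/d[2]
def proj(f,X):
    c=np.array(f['R'])@np.array(X)+np.array(f['t']); return np.array([f['fx']*c[0]/c[2]+f['cx'],f['fy']*c[1]/c[2]+f['cy']])
def tri(f,p,g,q):
    o,d=ray(f,*p);P,e=ray(g,*q); A=np.stack([d,-e],1); s=np.linalg.lstsq(A,P-o,rcond=None)[0]
    a=o+d*s[0];b=P+e*s[1]; return (a+b)/2,np.linalg.norm(a-b)
E
python3 - <<'E'
from h import *
for n in('side','top'):
    f=grab(n,n+'0'); print(n,ray(f,320,200),f['fx'])
print(manip.state())
E
```

```text
side (array([0.02985702, 0.94297506, 0.99078504]), array([ 0.38275013, -0.66281977, -0.64359677])) 502.9429792906294
top (array([0.49545224, 0.02243879, 1.41828968]), array([ 0.05356091, -0.00251282, -0.99866344])) 451.07287751334627
{'time': 0.1, 'joint_pos': array([-1.43701369e+00,  5.32950724e-02,  1.61413219e+00, -1.75703584e-05,
        1.47602048e+00, -1.18996315e-01]), 'joint_vel': array([-0.00073809, -0.00109603, -0.00306985, -0.00086089, -0.00086864,
       -0.00109774]), 'joint_efforts': array([ 4.42823557e-05, -3.94906390e+01, -3.71362317e+01, -1.58097469e-04,
        3.89080480e-03, -4.25953161e-06]), 'tool_pos': array([ 0.15623618, -0.60460638,  0.24419796]), 'tool_rot': array([-9.27451049e-04,  9.92022945e-01,  1.26054024e-01, -1.56021345e-05]), 'contact_force': array([0.38303602, 0.16443328, 0.02104642]), 'ft_torque': array([ 0.006581  ,  0.03364088, -0.00636379]), 'grasp_force': 0.0, 'gripper_width': 0.9988840229237209}
```

View pics/top0.png

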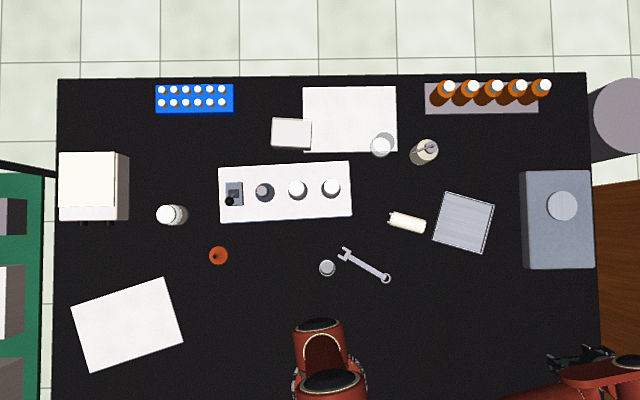

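View pics/side0.png

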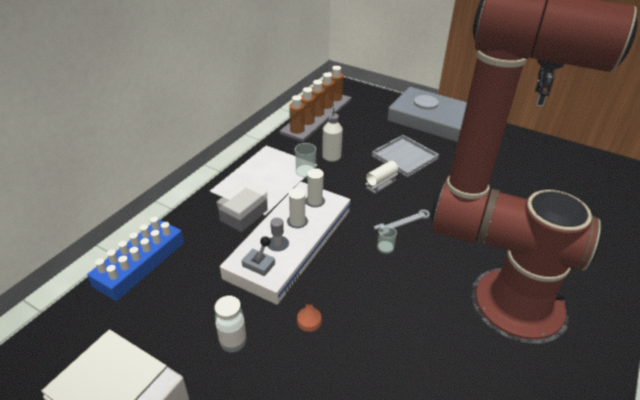

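The top view shows the dryer at about (285,190). The lever is at (230,198), the capped peg_c at (265,192) and the two drying tubes at (297,189) and (331,187). The cradle tube is at (407,222) and the tray at (463,222). The side view shows the same layout. Next I'll take an enlarged crop and first measurements.

```bash
cat > m.py <<'E'
from h import *
f=dict(np.load('top0.npz')); g=dict(np.load('side0.npz')); im=f['image']
hsv=cv2.cvtColor(im,cv2.COLOR_RGB2HSV)
def comp(mask,p):
    n,l,s,c=cv2.connectedComponentsWithStats(mask.astype(np.uint8)); 
    k=l[p[1],p[0]]; return (l==k).astype(np.uint8)
def rect(mask):
    c=max(cv2.findContours(mask,cv2.RETR_EXTERNAL,cv2.CHAIN_APPROX_NONE)[0],key=cv2.contourArea); return cv2.minAreaRect(c),c
V=hsv[:,:,2]
r,c=rect(comp(V>150,(285,212))); print('dryer',r); b=cv2.boxPoints(r)
q=np.array([onz(f,*p,0.05)[:2] for p in b]); print(q, np.linalg.norm(q-np.roll(q,1,0),axis=1), q.mean(0))
r,c=rect(comp(V>140,(407,222))); print('tube',r); 
b=cv2.boxPoints(r); q=np.array([onz(f,*p,0.0445)[:2] for p in b]); print(q,np.linalg.norm(q-np.roll(q,1,0),axis=1),q.mean(0))
r,c=rect(comp(V>60,(463,222))); print('tray',r)
b=cv2.boxPoints(r); q=np.array([onz(f,*p,0.016)[:2] for p in b]); print(q,np.linalg.norm(q-np.roll(q,1,0),axis=1),q.mean(0))
A=cv2.resize(im[150:240,210:350],None,fx=4,fy=4,interpolation=cv2.INTER_CUBIC)
B=cv2.resize(g['image'][140:300,215:415],None,fx=3,fy=3,interpolation=cv2.INTER_CUBIC)
C=np.zeros((480,600,3),np.uint8);C[:]=B
cv2.imwrite('pics/a.png',A[:,:,::-1]);cv2.imwrite('pics/b.png',C[:,:,::-1])
E
python3 m.py
```

```text
dryer ((284.4169616699219, 191.50460815429688), (55.9692497253418, 132.01864624023438), 86.8201675415039)
[[ 0.67369416  0.33089756]
 [ 0.69017278 -0.07090164]
 [ 0.51935406 -0.07691814]
 [ 0.50378611  0.32181594]] [0.17015059 0.40213696 0.17092465 0.39903788] [0.59675178 0.12622343]
tube ((406.5326232910156, 221.6691436767578), (38.44152069091797, 13.712607383728027), 15.642248153686523)
[[ 0.49551703 -0.18138379]
 [ 0.53553571 -0.19369697]
 [ 0.50209849 -0.30597878]
 [ 0.46216262 -0.29345248]] [0.11692693 0.04187015 0.11715482 0.0418543 ] [ 0.49882846 -0.243628  ]
tray ((462.9115295410156, 222.15768432617188), (53.939064025878906, 52.448062896728516), 15.255118370056152)
[[ 0.43974773 -0.32052121]
 [ 0.59655411 -0.36874987]
 [ 0.54952192 -0.53047234]
 [ 0.39315461 -0.48106798]] [0.16717112 0.16405561 0.16842263 0.16398635] [ 0.49474459 -0.42520285]
```

View pics/a.png

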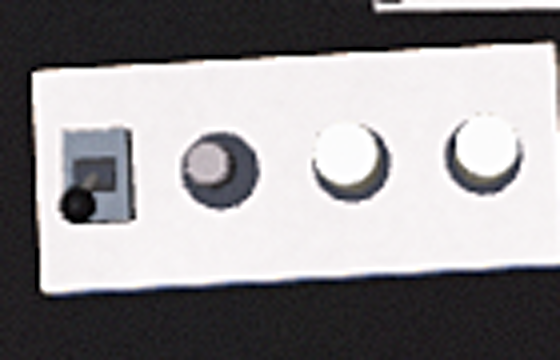

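View pics/b.png

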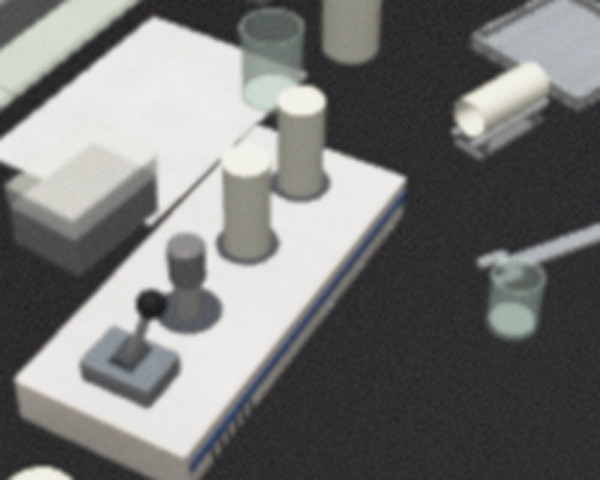

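The crops show peg_c's cap top at about top px (262,190.8). The lever ball sits at (229,201), leaning to the front. The tube's mouth faces +y. The tray, to the right of the cradle, is empty. Now refining these points.

```bash
cat >> h.py <<'E'
from scipy.spatial.transform import Rotation as Ro
def pose():
    s=manip.state(); q=s['tool_rot']; return np.array(s['tool_pos']),Ro.from_quat([q[1],q[2],q[3],q[0]]),s
def need(target,Rt=None):
    p,R,s=pose(); d=R.inv().apply(np.array(target)-p)*1000
    print('t',round(s['time'],2),'p',p.round(4),'j',np.round(s['joint_pos'],2),'F',np.round(s['contact_force'],1),'w',round(s['gripper_width'],2),'g',round(s['grasp_force'],1))
    print('toolshift mm',d.round(1), '' if Rt is None else ('rotvec deg tool',(R.inv()*Rt).as_rotvec(degrees=True).round(1)))
E
python3 - <<'E' 
exec(open('m.py').read().split("r,c=rect(comp(V>150")[0])
def cen(mask): 
    m=cv2.moments(mask,True); return m['m10']/m['m00'],m['m01']/m['m00']
yaw=.040; c=np.array([.5968,.1262]); ex=np.array([np.cos(yaw),np.sin(yaw)]); ey=np.array([-ex[1],ex[0]])
# cap top: light grey disc inside dark grommet
cap=comp((V>110)&(V<235)&(np.hypot(*(np.indices(V.shape)-np.array([191,262])[:,None,None]))<8),(262,191)); u=cen(cap); print('cap',u,cap.sum(),onz(f,*u,.13))
gr=((V<140)&(np.hypot(*(np.indices(V.shape)-np.array([192,265])[:,None,None]))<12)).astype(np.uint8)|cap
(uv,r)=cv2.minEnclosingCircle(cv2.findContours(gr,0,1)[0][0]); print('disc',uv,r,onz(f,*uv,.05))
for p in((297,189),(331,187)): print('tube top approx',onz(f,p[0]+.5,p[1]-.3,.15))
ball=comp(V<45,(229,201)); u=cen(ball); print('ball',u,ball.sum(),onz(f,*u,.142))
for a in (onz(f,*cen(cap),.13),onz(f,*u,.142)): d=a[:2]-c; print('in dryer',d@ex,d@ey)
for th in(170,200,225):
    r,_=rect(comp(V>th,(407,222))); b=cv2.boxPoints(r); q=np.array([onz(f,*p,.0445)[:2] for p in b]); print(th,q.mean(0).round(4),np.linalg.norm(q-np.roll(q,1,0),axis=1).round(3)[:2],r[2])
k=onz(f,462.9,222.2,.016); print('tray',k, 'bottle',onz(f,424,152,0.1))
print('cap in side',proj(g,onz(f,*cen(cap),.13)))
A=np.hstack([cv2.resize(im[190:260,375:505],None,fx=4,fy=4,interpolation=cv2.INTER_CUBIC)]); cv2.imwrite('pics/c.png',A[:,:,::-1])
E
```

```text
cap (260.68932038834953, 190.16504854368932) 103 [0.59540561 0.18829878 0.13      ]
disc (264.2864074707031, 192.01455688476562) 9.763551712036133 [0.59581042 0.18773928 0.05      ]
tube top approx [0.5963709 0.0821378 0.15     ]
tube top approx [ 0.60053171 -0.01379384  0.15      ]
ball (316.0490307169326, 151.22627323676232) 130612 [0.70338199 0.02827585 0.142     ]
in dryer 0.0010900185573406343 0.06210486392270532
in dryer 0.10258081090326589 -0.10210796281402973
170 [ 0.4988 -0.2432] [0.116 0.042] 15.52410888671875
200 [ 0.4988 -0.244 ] [0.112 0.04 ] 16.389541625976562
225 [ 0.4979 -0.246 ] [0.106 0.037] 16.699243545532227
tray [ 0.49431456 -0.42509391  0.016     ] bottle [ 0.70326266 -0.29037473  0.1       ]
cap in side [275.01258665 221.23784294]
```

View pics/c.png

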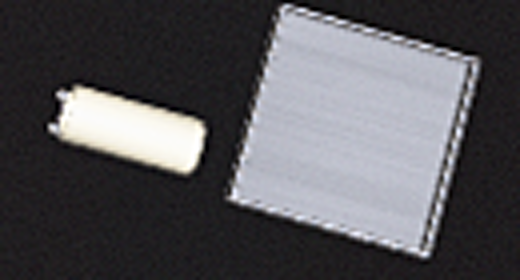

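Peg_c and the cap are at about (0.595, 0.186). The tube's centre is about (0.4955, -0.2485), with its axis along (0.28, 0.96). The rails stick out about 9 mm at its mouth end (left). The tray centre is (0.494, -0.425). Moving to the cap.

Emit:
{"name": "play_rows", "arguments": {"commands": [[14, -15, 0, 0, 0, 0], [28, -30, 0, 0, 0, 0], [28, -30, 0, 0, 0, 0], [28, -30, 0, 0, 0, 0], [28, -30, 0, 0, 0, 0]], "hand": 85}}

```text
time: 0.52
tool_pos: [0.2449, -0.441, 0.2445]
tool_rot: [-0.001, 0.992, 0.126, -0.0]
contact_force: [0.6, -0.8, 0.2]
gripper_width: 0.996
grasp_force: 0.0
```

Emit:
{"name": "play_rows", "arguments": {"commands": [[28, -30, 0, 0, 0, 0], [28, -30, 0, 0, 0, 0], [28, -30, 0, 0, 0, 0], [28, -30, 0, 0, 0, 0], [28, -30, 0, 0, 0, 0]]}}

```text
time: 0.93
tool_pos: [0.3428, -0.2607, 0.2449]
tool_rot: [-0.0, 0.992, 0.126, -0.0]
contact_force: [0.1, 0.0, -0.2]
gripper_width: 0.995
grasp_force: 0.0
```

Emit:
{"name": "play_rows", "arguments": {"commands": [[28, -30, 0, 0, 0, 0], [28, -30, 0, 0, 0, 0], [28, -30, 0, 0, 0, 0], [28, -30, 0, 0, 0, 0], [28, -30, 0, 0, 0, 0]]}}

```text
time: 1.35
tool_pos: [0.4409, -0.0803, 0.2451]
tool_rot: [0.0, 0.992, 0.126, 0.0]
contact_force: [0.3, -0.2, -0.6]
gripper_width: 0.996
grasp_force: 0.0
```

Emit:
{"name": "play_rows", "arguments": {"commands": [[28, -30, 0, 0, 0, 0], [28, -30, 0, 0, 0, 0], [28, -30, 0, 0, 0, 0], [28, -30, 0, 0, 0, 0], [14, -15, 0, 0, 0, 0]]}}

```text
time: 1.77
tool_pos: [0.5296, 0.0836, 0.2447]
tool_rot: [-0.001, 0.992, 0.128, -0.0]
contact_force: [-0.2, -0.4, -0.3]
gripper_width: 1.001
grasp_force: 0.0
```

```bash
cat > n.py <<'E'
import sys; from h import *
a=list(map(float,sys.argv[1:])); 
Rt=None
if len(a)==6: # zdir yaw & mode unused
    z=np.array(a[3:6]);z/=np.linalg.norm(z); Rt=None
need(a[:3])
R=pose()[1].as_matrix(); print('x',R[:,0].round(3),'y',R[:,1].round(3),'z',R[:,2].round(3))
E
python3 n.py .595 .186 .107
```

```text
t 1.77 p [0.5296 0.0836 0.2447] j [ 0.02 -0.16  1.82  0.    1.48  1.33] F [-0.2 -0.4 -0.3] w 1.0 g 0.0
toolshift mm [ 89.2 -82.4 137.8] 
x [ 0.967  0.253 -0.   ] y [ 0.253 -0.967 -0.001] z [-0.     0.001 -1.   ]
```

Emit:
{"name": "play_rows", "arguments": {"commands": [[25, -23, 0, 0, 0, 0], [25, -23, 0, 0, 0, 0], [25, -23, 0, 0, 0, 0], [14, -13, 20, 0, 0, 0], [0, 0, 30, 0, 0, 0]]}}

```text
time: 2.18
tool_pos: [0.5979, 0.185, 0.1983]
tool_rot: [-0.001, 0.992, 0.128, 0.004]
contact_force: [1.3, -0.1, -0.3]
gripper_width: 0.998
grasp_force: 0.0
```

Emit:
{"name": "play_rows", "arguments": {"commands": [[0, 0, 10, 0, 0, 0], [0, 0, 0, 0, 0, 0]]}}

```text
time: 2.35
tool_pos: [0.5917, 0.1811, 0.1802]
tool_rot: [0.0, 0.992, 0.126, -0.005]
contact_force: [-0.2, -0.5, -0.3]
gripper_width: 0.997
grasp_force: 0.0
```

```bash
python3 - <<'E'
from h import *
f=grab('top','top1'); g=grab('side','side1')
A=cv2.resize(f['image'][150:240,210:350],None,fx=3.5,fy=3.5,interpolation=cv2.INTER_CUBIC)
B=cv2.resize(g['image'][160:320,230:330],None,fx=3,fy=3,interpolation=cv2.INTER_CUBIC)
C=np.zeros((480,800,3),np.uint8);C[:315,:490]=A;C[:,490:790]=B;cv2.imwrite('pics/d.png',C[:,:,::-1])
E
python3 n.py .595 .186 .107
```

```text
t 2.45 p [0.5941 0.181  0.1851] j [ 0.18  0.09  1.68 -0.    1.38  1.49] F [ 0.2 -0.   0.9] w 1.0 g 0.0
toolshift mm [ 2.2 -4.6 78.1] 
x [ 0.968  0.25  -0.001] y [ 0.25  -0.968 -0.   ] z [-0.001 -0.    -1.   ]
```

View pics/d.png

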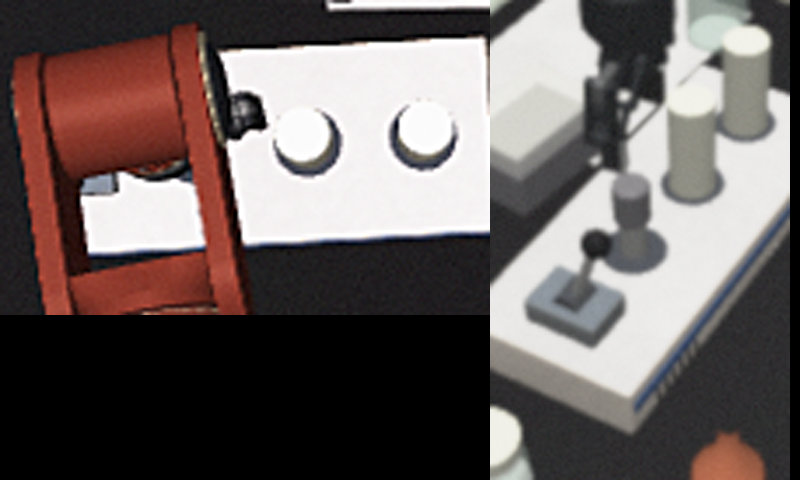

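The side crop shows the gripper above the cap, whose top is at side px (277,221.7). The lever ball is at about (265,241). Triangulating, then descending.

```bash
python3 - <<'E'
from h import *
f=dict(np.load('top0.npz')); g=dict(np.load('side0.npz'))
print(tri(f,(261.6,190.4),g,(276.8,221.3)), tri(f,(228.9,200.9),g,(265.2,240.8)))
E
```

```text
(array([0.59368163, 0.18524119, 0.12845619]), np.float64(0.002592115510698925)) (array([0.56406461, 0.27451132, 0.14981251]), np.float64(0.002241726615412991))
```

Emit:
{"name": "play_rows", "arguments": {"commands": [[2, -4, 20, 0, 0, 0], [0, 0, 28, 0, 0, 0], [0, 0, 20, 0, 0, 0], [0, 0, 9, 0, 0, 0], [0, 0, 0, 0, 0, 0]]}}

```text
time: 2.87
tool_pos: [0.5946, 0.1851, 0.1073]
tool_rot: [0.0, 0.992, 0.126, -0.001]
contact_force: [-0.7, -0.3, -0.2]
gripper_width: 0.994
grasp_force: 0.0
```

```bash
python3 n.py .595 .186 .107
```

```text
t 2.87 p [0.5946 0.1851 0.1073] j [0.18 0.17 1.73 0.   1.25 1.5 ] F [-0.7 -0.3 -0.2] w 0.99 g 0.0
toolshift mm [ 0.6 -0.7  0.3] 
x [ 0.968  0.249 -0.002] y [ 0.249 -0.968 -0.   ] z [-0.002 -0.    -1.   ]
```

Emit:
{"name": "play_rows", "arguments": {"commands": [[0, 0, 0, 0, 0, 0], [0, 0, 0, 0, 0, 0], [0, 0, 0, 0, 0, 0], [0, 0, 0, 0, 0, 0], [0, 0, 0, 0, 0, 0]], "hand": 20}}

```text
time: 3.28
tool_pos: [0.5965, 0.186, 0.1102]
tool_rot: [-0.0, 0.992, 0.126, 0.002]
contact_force: [0.6, -0.6, 0.1]
gripper_width: 0.367
grasp_force: 59.3
```

Emit:
{"name": "play_rows", "arguments": {"commands": [[0, 0, 0, 0, 0, 0], [0, 0, 0, 0, 0, 0], [0, 0, 0, 0, 0, 0]]}}

```text
time: 3.53
tool_pos: [0.5965, 0.1861, 0.1101]
tool_rot: [-0.0, 0.992, 0.126, 0.001]
contact_force: [0.5, -0.1, 5.4]
gripper_width: 0.369
grasp_force: 60.0
```

```bash
python3 n.py .595 .186 .25
```

```text
t 3.53 p [0.5965 0.1861 0.1101] j [ 0.18  0.17  1.72 -0.    1.25  1.5 ] F [ 0.5 -0.1  5.4] w 0.37 g 60.0
toolshift mm [  -1.1   -0.3 -139.9] 
x [0.968 0.25  0.003] y [ 0.25  -0.968  0.   ] z [ 0.003  0.    -1.   ]
```

Emit:
{"name": "play_rows", "arguments": {"commands": [[0, 0, -10, 0, 0, 0], [0, 0, -30, 0, 0, 0], [0, 0, -35, 0, 0, 0], [0, 0, -35, 0, 0, 0], [-5, 12, -20, 0, 0, 0]]}}

```text
time: 3.95
tool_pos: [0.5947, 0.1745, 0.2433]
tool_rot: [-0.001, 0.992, 0.127, 0.003]
contact_force: [0.5, 0.6, 1.1]
gripper_width: 0.369
grasp_force: 62.8
```

Emit:
{"name": "play_rows", "arguments": {"commands": [[-12, 26, 0, 0, 0, 0], [-16, 36, 0, 0, 0, 0], [-16, 36, 0, 0, 0, 0], [-16, 36, 0, 0, 0, 0], [-16, 36, 0, 0, 0, 0]]}}

```text
time: 4.37
tool_pos: [0.5616, -0.012, 0.2385]
tool_rot: [-0.0, 0.992, 0.126, -0.0]
contact_force: [0.6, 0.3, 0.3]
gripper_width: 0.37
grasp_force: 62.9
```

Emit:
{"name": "play_rows", "arguments": {"commands": [[-16, 36, 0, 0, 0, 0], [-16, 36, 0, 0, 0, 0], [-16, 36, 0, 0, 0, 0], [-16, 36, 0, 0, 0, 0], [-16, 36, 0, 0, 0, 0]]}}

```text
time: 4.78
tool_pos: [0.5291, -0.2065, 0.2385]
tool_rot: [-0.0, 0.992, 0.126, -0.0]
contact_force: [0.2, -1.2, 0.4]
gripper_width: 0.369
grasp_force: 62.9
```

Emit:
{"name": "play_rows", "arguments": {"commands": [[-16, 36, 0, 0, 0, 0], [-16, 36, 0, 0, 0, 0], [-16, 36, 0, 0, 0, 0], [-16, 36, 0, 0, 0, 0], [-10, 24, 0, 0, 0, 0]]}}

```text
time: 5.2
tool_pos: [0.499, -0.3891, 0.2383]
tool_rot: [0.0, 0.992, 0.125, -0.0]
contact_force: [-0.5, 0.2, -0.2]
gripper_width: 0.37
grasp_force: 62.9
```

Emit:
{"name": "play_rows", "arguments": {"commands": [[-4, 12, 0, 0, 0, 0], [0, 0, 0, 0, 0, 0]]}}

```text
time: 5.37
tool_pos: [0.4987, -0.4008, 0.238]
tool_rot: [-0.0, 0.992, 0.125, -0.0]
contact_force: [0.5, 0.6, 0.0]
gripper_width: 0.372
grasp_force: 62.9
```

```bash
python3 n.py .494 -.425 .024
```

```text
t 5.37 p [ 0.4987 -0.4008  0.238 ] j [-0.79  0.09  1.58 -0.    1.47  0.53] F [0.5 0.6 0. ] w 0.37 g 62.9
toolshift mm [-10.4  22.3 214. ] 
x [ 0.969  0.247 -0.001] y [ 0.247 -0.969 -0.   ] z [-0.001  0.    -1.   ]
```

Emit:
{"name": "play_rows", "arguments": {"commands": [[-10, 22, 20, 0, 0, 0], [0, 0, 38, 0, 0, 0], [0, 0, 38, 0, 0, 0], [0, 0, 38, 0, 0, 0], [0, 0, 30, 0, 0, 0]]}}

```text
time: 5.78
tool_pos: [0.495, -0.4196, 0.0712]
tool_rot: [-0.002, 0.992, 0.127, -0.001]
contact_force: [-0.6, 0.0, -0.6]
gripper_width: 0.368
grasp_force: 62.9
```

Emit:
{"name": "play_rows", "arguments": {"commands": [[0, 0, 20, 0, 0, 0], [0, 0, 12, 0, 0, 0], [0, 0, 8, 0, 0, 0], [0, 0, 4, 0, 0, 0], [0, 0, 0, 0, 0, 0]]}}

```text
time: 6.2
tool_pos: [0.4959, -0.4222, 0.0307]
tool_rot: [0.0, 0.992, 0.126, 0.0]
contact_force: [0.1, -0.4, -0.3]
gripper_width: 0.37
grasp_force: 62.9
```

```bash
python3 n.py .494 -.425 .022
```

```text
t 6.2 p [ 0.4959 -0.4222  0.0307] j [-0.82  0.32  1.69  0.    1.13  0.5 ] F [ 0.1 -0.4 -0.3] w 0.37 g 62.9
toolshift mm [-2.6  2.2  8.7] 
x [0.968 0.251 0.   ] y [ 0.251 -0.968  0.   ] z [ 0. -0. -1.]
```

Emit:
{"name": "play_rows", "arguments": {"commands": [[0, 0, 4, 0, 0, 0], [0, 0, 2, 0, 0, 0], [0, 0, 2, 0, 0, 0], [0, 0, 0, 0, 0, 0], [0, 0, 0, 0, 0, 0]]}}

```text
time: 6.62
tool_pos: [0.4962, -0.4233, 0.0241]
tool_rot: [0.001, 0.992, 0.126, 0.001]
contact_force: [-1.2, 1.8, 5.6]
gripper_width: 0.369
grasp_force: 63.4
```

```bash
python3 n.py .494 -.425 .022
```

```text
t 6.62 p [ 0.4962 -0.4233  0.0241] j [-0.82  0.33  1.69  0.    1.12  0.5 ] F [-1.2  1.8  5.6] w 0.37 g 63.4
toolshift mm [-2.5  1.1  2.1] 
x [0.968 0.25  0.001] y [ 0.25  -0.968  0.002] z [ 0.002 -0.002 -1.   ]
```

Emit:
{"name": "play_rows", "arguments": {"commands": [[0, 0, 0, 0, 0, 0], [0, 0, 0, 0, 0, 0], [0, 0, 0, 0, 0, 0], [0, 0, 0, 0, 0, 0], [0, 0, -5, 0, 0, 0]], "hand": 85}}

```text
time: 7.03
tool_pos: [0.4946, -0.4217, 0.0259]
tool_rot: [-0.001, 0.992, 0.126, -0.001]
contact_force: [-0.8, 0.1, -0.6]
gripper_width: 0.992
grasp_force: 0.0
```

Emit:
{"name": "play_rows", "arguments": {"commands": [[0, 0, -20, 0, 0, 0], [0, 0, -35, 0, 0, 0], [0, 0, -40, 0, 0, 0], [0, 0, -20, 0, 0, -7], [0, 0, 0, 0, 0, -7]]}}

```text
time: 7.45
tool_pos: [0.4982, -0.4254, 0.1506]
tool_rot: [0.005, 0.969, 0.249, 0.003]
contact_force: [1.2, -1.9, 0.7]
gripper_width: 0.995
grasp_force: 0.0
```

Emit:
{"name": "play_rows", "arguments": {"commands": [[0, 0, 0, 0, 0, -7], [0, 0, 0, 0, 0, -7], [0, 0, 0, 0, 0, -7], [0, 0, 0, 0, 0, -7], [0, 0, 0, 0, 0, -7]]}}

```text
time: 7.87
tool_pos: [0.4953, -0.4225, 0.1425]
tool_rot: [0.0, 0.849, 0.529, -0.0]
contact_force: [-0.0, -0.1, -0.5]
gripper_width: 0.993
grasp_force: 0.0
```

Emit:
{"name": "play_rows", "arguments": {"commands": [[0, 0, 0, 0, 0, -7], [35, 0, 0, 0, 0, -3], [38, 0, 0, 0, 0, 0], [36, 0, 0, 0, 0, 0], [36, 0, 0, 0, 0, 0]]}}

```text
time: 8.28
tool_pos: [0.5385, -0.2827, 0.1426]
tool_rot: [0.0, 0.802, 0.598, 0.0]
contact_force: [1.2, -0.2, -1.2]
gripper_width: 0.997
grasp_force: 0.0
```

Emit:
{"name": "play_rows", "arguments": {"commands": [[0, 0, 0, 0, 0, 0], [0, 0, 0, 0, 0, 0]]}}

```text
time: 8.45
tool_pos: [0.5388, -0.2824, 0.1425]
tool_rot: [0.0, 0.8, 0.599, -0.0]
contact_force: [-0.7, 0.2, -0.1]
gripper_width: 0.996
grasp_force: 0.0
```

```bash
python3 n.py .489 -.2706 .041
python3 - <<'E'
from h import *
f=grab('top','top2'); g=grab('side','side2')
A=cv2.resize(f['image'][180:270,370:510],None,fx=3.2,fy=3.2,interpolation=cv2.INTER_CUBIC)
B=cv2.resize(g['image'][110:210,345:455],None,fx=3.1,fy=3.1,interpolation=cv2.INTER_CUBIC)
C=np.zeros((310,800,3),np.uint8);C[:288,:448]=A;C[:310,448:448+341]=B;cv2.imwrite('pics/e.png',C[:,:,::-1])
E
```

```text
t 8.45 p [ 0.5388 -0.2824  0.1425] j [-0.6   0.1   1.74 -0.    1.3  -0.32] F [-0.7  0.2 -0.1] w 1.0 g 0.0
toolshift mm [ -2.6 -51.1 101.5] 
x [ 0.281  0.96  -0.   ] y [ 0.96  -0.281  0.   ] z [ 0. -0. -1.]
```

View pics/e.png

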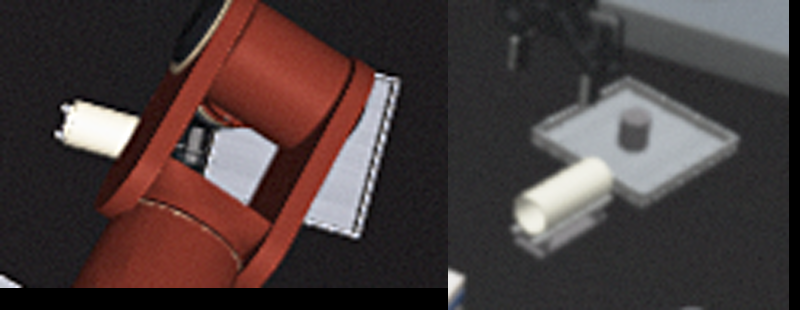

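The picture shows the cap standing upright in the tray. The tube's mouth centre is at side px (371.8,180), with the gripper behind the tube. Cross-checking the mouth position.

```bash
python3 - <<'E'
from h import *
f=dict(np.load('top0.npz')); g=dict(np.load('side0.npz'))
print(proj(g,(.5096,-.2006,.0445)), tri(f,(392,217.8),g,(371.8,180)), onz(f,391.6,217.6,.0445), onz(f,423.9,227.1,.0445))
E
```

```text
[371.20261549 179.27645828] (array([ 0.50959193, -0.20089248,  0.0415562 ]), np.float64(0.0038818341959504215)) [ 0.51193831 -0.1983671   0.0445    ] [ 0.48141462 -0.29619916  0.0445    ]
```

Emit:
{"name": "play_rows", "arguments": {"commands": [[-1, -18, 0, 0, 0, 0], [-1, -25, 15, 0, 0, 0], [0, -8, 30, 0, 0, 0], [0, 0, 20, 0, 0, 0], [0, 0, 0, 0, 0, 0]]}}

```text
time: 8.97
tool_pos: [0.4851, -0.2706, 0.0724]
tool_rot: [-0.004, 0.802, 0.597, -0.001]
contact_force: [-0.7, 0.6, -0.5]
gripper_width: 0.994
grasp_force: 0.0
```

Emit:
{"name": "play_rows", "arguments": {"commands": [[0, 1, 18, 0, 0, 0], [0, 0, 12, 0, 0, 0], [0, 0, 4, 0, 0, 0], [0, 0, 0, 0, 0, 0]]}}

```text
time: 9.3
tool_pos: [0.4893, -0.2719, 0.0425]
tool_rot: [-0.001, 0.802, 0.598, -0.0]
contact_force: [-0.2, 0.0, 1.0]
gripper_width: 0.996
grasp_force: 0.0
```

```bash
python3 n.py .489 -.2706 .041
```

```text
t 9.3 p [ 0.4893 -0.2719  0.0425] j [-0.64  0.12  1.91 -0.    1.12 -0.35] F [-0.2  0.   1. ] w 1.0 g 0.0
toolshift mm [ 1.1 -0.7  1.5] 
x [0.285 0.959 0.001] y [ 0.959 -0.285 -0.002] z [-0.002  0.001 -1.   ]
```

Emit:
{"name": "play_rows", "arguments": {"commands": [[0, 0, 0, 0, 0, 0], [0, 0, 0, 0, 0, 0], [0, 0, 0, 0, 0, 0], [0, 0, 0, 0, 0, 0], [0, 0, 0, 0, 0, 0]], "hand": 30}}

```text
time: 9.72
tool_pos: [0.4907, -0.2723, 0.0446]
tool_rot: [0.001, 0.801, 0.598, 0.0]
contact_force: [-0.6, 0.2, 3.5]
gripper_width: 0.489
grasp_force: 61.2
```

Emit:
{"name": "play_rows", "arguments": {"commands": [[0, 0, 0, 0, 0, 0], [0, 0, 0, 0, 0, 0], [0, 0, -5, 0, 0, 0], [0, 0, -15, 0, 0, 0], [0, 0, -30, 0, 0, 0]]}}

```text
time: 10.13
tool_pos: [0.4866, -0.2693, 0.089]
tool_rot: [-0.005, 0.801, 0.598, -0.002]
contact_force: [0.1, -0.4, -2.3]
gripper_width: 0.489
grasp_force: 60.9
```

Emit:
{"name": "play_rows", "arguments": {"commands": [[0, 0, -40, 0, 0, 0], [0, 0, -40, 0, 0, 0], [0, 0, -40, 0, 0, 0], [0, 0, -40, 0, 0, 0], [0, 0, -40, 0, 0, 0]]}}

```text
time: 10.55
tool_pos: [0.4891, -0.2711, 0.2945]
tool_rot: [-0.001, 0.801, 0.598, -0.0]
contact_force: [-0.0, -0.2, -0.6]
gripper_width: 0.49
grasp_force: 60.9
```

Emit:
{"name": "play_rows", "arguments": {"commands": [[0, 0, -40, 0, 0, 0], [0, 0, -20, 0, 0, 0], [0, 0, 0, 0, 0, 0]]}}

```text
time: 10.8
tool_pos: [0.4912, -0.2726, 0.3604]
tool_rot: [0.005, 0.801, 0.598, 0.002]
contact_force: [-0.2, -0.6, -0.0]
gripper_width: 0.49
grasp_force: 61.0
```

```bash
python3 n.py .4 -.2706 .4
```

```text
t 10.8 p [ 0.4912 -0.2726  0.3604] j [-0.64 -0.15  1.62  0.    1.66 -0.35] F [-0.2 -0.6 -0. ] w 0.49 g 61.0
toolshift mm [-24.1 -87.6 -40.3] 
x [ 0.284  0.959 -0.004] y [ 0.959 -0.284  0.01 ] z [ 0.008 -0.006 -1.   ]
```

Emit:
{"name": "play_rows", "arguments": {"commands": [[0, 0, 0, -2.5, 6.6, 0], [0, 0, 0, -2.5, 6.6, 0], [0, 0, 0, -2.5, 6.6, 0], [0, 0, 0, -2.5, 6.6, 0], [0, 0, 0, -2.5, 6.6, 0]]}}

```text
time: 11.22
tool_pos: [0.4894, -0.2715, 0.3524]
tool_rot: [-0.085, 0.763, 0.569, 0.294]
contact_force: [-0.3, 0.4, -0.6]
gripper_width: 0.487
grasp_force: 61.0
```

```bash
python3 n.py .4 -.2706 .4
python3 - <<'E'
import numpy as np
D=np.array([[.053,1.614,.156,-.6046,.2442],[-.16,1.82,.5296,.0836,.2447],[.17,1.73,.5946,.1851,.1073],[.33,1.69,.4962,-.4233,.0241],[.12,1.91,.4893,-.2719,.0425],[-.15,1.62,.4912,-.2726,.3604],[.1,1.74,.5388,-.2824,.1425]])
A=[];b=[]
for a,c,x,y,z in D:
    r=np.sqrt(x*x+y*y-.074**2);p=a+c
    A+=[[1,0,np.sin(a),np.sin(p),np.cos(p)],[0,1,np.cos(a),np.cos(p),-np.sin(p)]];b+=[r,z]
s,res,k,sv=np.linalg.lstsq(np.array(A),np.array(b),rcond=None);print(s,res,sv)
E
```

```text
t 11.22 p [ 0.4894 -0.2715  0.3524] j [-0.92 -0.13  1.7   0.61  1.73 -0.58] F [-0.3  0.4 -0.6] w 0.49 g 61.0
toolshift mm [ 10.7 -72.7 -69.8] 
x [0.179 0.819 0.545] y [ 0.919 -0.338  0.205] z [ 0.352  0.464 -0.813]
[ 0.0034429  -0.02509153  0.4341407   0.60867581  0.10568441] [2.25719029e-05] [4.56411157 3.72440633 0.37371807 0.35888368 0.1709398 ]
```

```bash
cat > ik.py <<'E'
from h import *
from scipy.optimize import least_squares
D=np.array([[-1.437,.0533,1.6141,0,1.476,-.119,.1562,-.6046,.2442],[.02,-.16,1.82,0,1.48,1.33,.5296,.0836,.2447],[.18,.17,1.73,0,1.25,1.5,.5946,.1851,.1073],[-.82,.33,1.69,0,1.12,.5,.4962,-.4233,.0241],[-.64,.12,1.91,0,1.12,-.35,.4893,-.2719,.0425],[-.64,-.15,1.62,0,1.66,-.35,.4912,-.2726,.3604],[-.6,.1,1.74,0,1.3,-.32,.5388,-.2824,.1425],[-.92,-.13,1.7,.61,1.73,-.58,.4894,-.2715,.3524]])
def fk(q,P):
    h,L2,Q,Pp,off,d=P; Rz=lambda a:Ro.from_rotvec([0,0,a]);Ry=lambda a:Ro.from_rotvec([0,a,0])
    R1=Rz(q[0]); p=R1.apply([0,off,h])+ (R1*Ry(q[1])).apply([0,0,L2]); R3=R1*Ry(q[1]+q[2])
    p=p+R3.apply([Pp,0,Q]); R=R3*Rz(q[3])*Ry(q[4])*Rz(q[5]); return p+R.apply([0,0,d]),R,p
r=least_squares(lambda P:np.concatenate([fk(q[:6],P)[0]-q[6:] for q in D]+[0.02*(P[3:4])]),[.24,.43,.6,.05,.074,.268]); PP=r.x
lo=np.array([-3.01,-1.01,.06,-1.02,.09,-3.14]);hi=np.array([3.01,2.22,2.58,4.17,2.62,3.14])
def ik(p,R,q0):
    def e(q): a,b,_=fk(q,PP); return np.r_[(a-p)*5,(R.inv()*b).as_rotvec()*XF]
    s=least_squares(e,np.clip(q0,lo+.01,hi-.01),bounds=(lo,hi)); a,b,w=fk(s.x,PP); return s.x,np.linalg.norm(a-p),(R.inv()*b).magnitude(),w
XF=1.
E
python3 - <<'E'
from ik import *
print(PP.round(4),r.cost)
p,R,s=pose()
a,b,_=fk(s['joint_pos'],PP); off=(b.inv()*R); print('frame offset',off.as_rotvec(degrees=True))
G=np.array([.5945,.186,.123])
for pitch in(0,20,40):
  for yaw in(-20,0,2.3,15,30):
    y=np.radians(yaw);c=np.radians(pitch); z=np.array([np.cos(y)*np.cos(c),np.sin(y)*np.cos(c),-np.sin(c)])
    x=-np.array([np.cos(y)*np.sin(c),np.sin(y)*np.sin(c),np.cos(c)])  # mouth side for pitch 0 = x tool
    Rt=Ro.from_matrix(np.stack([x,np.cross(z,x),z],1))*off.inv()
    best=min((ik(G+.005*z,Rt,[.3,j2,2.2,j4,j5,j6]) for j2 in(-.5,.2) for j4 in(2.4,3.2) for j5 in(.5,1.3) for j6 in(-2,2)),key=lambda o:o[1]+o[2])
    print(pitch,yaw,best[0].round(2),round(best[1],4),round(best[2],4),'W',best[3].round(3))
f=dict(np.load('top0.npz'))
for u in((327,268),(218,255)): print(onz(f,*u,.03))
E
```

```text
[0.2374 0.429  0.6102 0.0949 0.0738 0.2673] 1.698337330100138e-05
frame offset [1.76635402e-15 1.05981241e-14 9.00000000e+01]
0 -20 [0.5  0.27 2.16 4.12 1.13 1.  ] 0.0 0.0 W [0.348 0.276 0.123]
0 0 [0.32 0.16 2.31 3.54 0.94 1.33] 0.0 0.0 W [0.332 0.186 0.123]
0 2.3 [0.29 0.15 2.32 3.45 0.93 1.38] 0.0 0.0 W [0.332 0.175 0.123]
0 15 [0.13 0.13 2.35 2.97 0.92 1.67] 0.0 0.0 W [0.341 0.118 0.123]
0 30 [-0.05  0.15  2.33  2.45  1.03  1.97] 0.0 0.0 W [0.367 0.055 0.123]
20 -20 [0.41 0.07 2.25 4.17 0.74 0.9 ] 0.0097 0.1566 W [0.349 0.234 0.181]
20 0 [ 0.3  -0.08  2.31  3.91  0.41  0.95] 0.0 0.0 W [0.348 0.186 0.213]
20 2.3 [ 0.28 -0.09  2.33  3.78  0.38  1.05] 0.0 0.0 W [0.348 0.176 0.213]
20 15 [ 0.13 -0.12  2.36  2.76  0.33  1.88] 0.0 0.0 W [0.356 0.122 0.213]
20 30 [-0.03 -0.1   2.33  2.    0.57  2.44] 0.0 0.0 W [0.381 0.063 0.213]
40 -20 [ 0.4  -0.05  2.11 -1.02  0.65 -0.11] 0.0006 0.0146 W [0.408 0.253 0.295]
40 0 [ 0.27 -0.15  2.21 -0.75  0.31 -0.67] 0.0 0.0 W [0.394 0.186 0.292]
40 2.3 [ 0.25 -0.16  2.22 -0.64  0.27 -0.81] 0.0 0.0 W [0.394 0.178 0.292]
40 15 [ 0.15 -0.19  2.24  0.38  0.24 -2.02] 0.0 0.0 W [0.4   0.134 0.292]
40 30 [ 0.03 -0.17  2.23  0.96  0.46 -2.81] 0.0 0.0 W [0.42  0.086 0.292]
[0.36167706 0.00088807 0.03      ]
[0.40691208 0.33265464 0.03      ]
```

Emit:
{"name": "play_rows", "arguments": {"commands": [[0, 0, 0, 0, 0, 0], [0, 0, 0, 0, 0, 0]]}}

```text
time: 11.38
tool_pos: [0.4886, -0.2721, 0.3501]
tool_rot: [-0.086, 0.765, 0.569, 0.29]
contact_force: [-1.0, -0.3, -0.3]
gripper_width: 0.492
grasp_force: 61.0
```

```bash
cat > plan.py <<'E'
from ik import *
OFF=Ro.from_rotvec([0,0,np.pi/2])
def tgt(yaw,z):
    y=np.radians(yaw); zt=np.array([np.cos(y),np.sin(y),0]); x=np.array([0,0,-1.]); return np.array([.5945,.186,z])+.005*zt, Ro.from_matrix(np.stack([x,np.cross(zt,x),zt],1))
def solve(p,R,q0): return ik(p,R*OFF.inv(),q0)
E
python3 - <<'E'
from plan import *
p,R,s=pose(); q0=np.array(s['joint_pos']); print(p,q0.round(2))
pt,Rt=tgt(5,.30); q1,e,e2,W=solve(pt,Rt,[.25,-.1,2.3,3.2,.7,1.5]); print(q1.round(3),e,e2,W)
N=32; t=np.linspace(0,1,N+1)
pr=p;Rr=R
for k in range(1,N+1):
    a,b,w=fk(q0+(q1-q0)*t[k],PP); b=b*OFF
    if k==N:a,b=pt,Rt
    d=Rr.inv().apply(a-pr)*1000; rv=(Rr.inv()*b).as_rotvec(degrees=True)
    row=np.r_[d.round(0),rv.round(1)]; pr=pr+Rr.apply(row[:3]/1000); Rr=Rr*Ro.from_rotvec(row[3:],degrees=True)
    m=pr+Rr.apply([.073,0,-.005]); print([float(v) for v in row], round(np.linalg.norm(d)),round(np.linalg.norm(rv),1),'tcp',pr.round(2),'mouth',m.round(2),'W',w.round(2))
E
```

```text
[ 0.48864653 -0.27209187  0.35009259] [-0.92 -0.13  1.7   0.6   1.73 -0.57]
[ 0.255 -0.365  2.361  3.531  0.455  1.218] 6.950093607471221e-12 3.284276493942507e-11 [0.33320697 0.16313982 0.3       ]
[32.0, 17.0, 18.0, -3.0, 4.1, 1.3] 41 5.2 tcp [ 0.52 -0.24  0.36] mouth [ 0.53 -0.19  0.4 ] W [ 0.41 -0.38  0.56]
[32.0, 13.0, 19.0, -2.6, 4.3, 1.6] 39 5.3 tcp [ 0.54 -0.21  0.36] mouth [ 0.55 -0.16  0.42] W [ 0.42 -0.36  0.55]
[30.0, 10.0, 19.0, -2.4, 4.6, 2.1] 37 5.6 tcp [ 0.56 -0.19  0.37] mouth [ 0.57 -0.14  0.43] W [ 0.43 -0.34  0.54]
[30.0, 6.0, 20.0, -2.0, 4.7, 2.4] 37 5.7 tcp [ 0.58 -0.16  0.38] mouth [ 0.59 -0.12  0.44] W [ 0.44 -0.32  0.54]
[28.0, 2.0, 20.0, -1.7, 4.9, 2.9] 35 5.9 tcp [ 0.6  -0.13  0.39] mouth [ 0.61 -0.1   0.46] W [ 0.44 -0.3   0.53]
[27.0, 0.0, 20.0, -1.4, 4.9, 3.2] 34 6.0 tcp [ 0.62 -0.1   0.41] mouth [ 0.62 -0.08  0.47] W [ 0.45 -0.28  0.52]
[24.0, -3.0, 19.0, -1.1, 4.9, 3.7] 31 6.3 tcp [ 0.63 -0.08  0.42] mouth [ 0.64 -0.06  0.49] W [ 0.46 -0.26  0.51]
[22.0, -5.0, 19.0, -0.9, 4.9, 4.1] 30 6.4 tcp [ 0.64 -0.05  0.43] mouth [ 0.65 -0.04  0.51] W [ 0.46 -0.24
[... 1862 characters left out ...]
8.6 tcp [0.65 0.12 0.44] mouth [0.67 0.07 0.39] W [0.4  0.09 0.35]
[5.0, 18.0, -11.0, -0.7, 3.0, 8.0] 22 8.6 tcp [0.65 0.13 0.42] mouth [0.66 0.09 0.36] W [0.39 0.1  0.34]
[8.0, 19.0, -12.0, -0.8, 3.1, 8.0] 24 8.6 tcp [0.64 0.14 0.4 ] mouth [0.65 0.1  0.34] W [0.38 0.12 0.33]
[12.0, 20.0, -12.0, -0.9, 3.2, 8.0] 27 8.6 tcp [0.63 0.15 0.37] mouth [0.64 0.12 0.31] W [0.37 0.13 0.32]
[16.0, 20.0, -13.0, -0.9, 3.3, 7.9] 28 8.6 tcp [0.62 0.16 0.35] mouth [0.63 0.14 0.28] W [0.36 0.14 0.32]
[19.0, 18.0, -13.0, -0.8, 3.5, 7.9] 29 8.7 tcp [0.61 0.17 0.32] mouth [0.61 0.16 0.25] W [0.35 0.15 0.31]
[22.0, 17.0, -13.0, -0.8, 3.6, 7.8] 31 8.6 tcp [0.6  0.19 0.3 ] mouth [0.59 0.19 0.23] W [0.33 0.16 0.3 ]
```

```bash
cat > rows.py <<'E'
from plan import *
import sys
def plan(q1,pt,Rt,maxr=6.6,maxt=37,n=None):
    p,R,s=pose(); q0=np.array(s['joint_pos']); print(p.round(4),q0.round(2),'->',np.round(q1,2))
    T=np.linspace(0,1,401); F=[fk(q0+(q1-q0)*t,PP) for t in T]
    c=np.r_[0,np.cumsum([max(np.linalg.norm(b[0]-a[0])*1000/maxt,np.degrees((a[1].inv()*b[1]).magnitude())/maxr) for a,b in zip(F,F[1:])])]
    N=int(np.ceil(c[-1])); pr,Rr=p,R; out=[]
    for k in range(1,N+1):
        t=np.interp(c[-1]*k/N,c,T); a,b,w=fk(q0+(q1-q0)*t,PP); b=b*OFF
        if k==N:a,b=pt,Rt
        row=np.r_[(Rr.inv().apply(a-pr)*1000).round(),(np.round((Rr.inv()*b).as_rotvec(degrees=True)*5)/5).round(1)]
        pr=pr+Rr.apply(row[:3]/1000); Rr=Rr*Ro.from_rotvec(row[3:],degrees=True); out.append([float(v) for v in row])
    for i in range(0,len(out),5): print(str(out[i:i+5]).replace('.0,',',').replace('.0]',']'))
E
cat > pa.py <<'E'
from rows import *
pt,Rt=tgt(5,.30); q1=solve(pt,Rt,[.25,-.1,2.3,3.2,.7,1.5])[0]; plan(q1,pt,Rt)
E
python3 pa.py
```

```text
[ 0.4886 -0.2721  0.3501] [-0.92 -0.13  1.7   0.6   1.73 -0.57] -> [ 0.26 -0.36  2.36  3.53  0.46  1.22]
[[30, 16, 16, -2.8, 3.8, 1.2], [30, 12, 19, -2.6, 4, 1.6], [30, 10, 19, -2.2, 4.6, 1.8], [30, 7, 20, -2.2, 4.6, 2.4], [30, 3, 21, -1.8, 5.2, 3]]
[[30, 0, 21, -1.6, 5.4, 3.6], [25, -3, 21, -1.2, 5.2, 3.8], [22, -6, 19, -0.8, 5, 4.2], [19, -8, 18, -0.4, 4.8, 4.6], [16, -8, 16, -0.4, 4.6, 4.6]]
[[12, -10, 15, -0.2, 4.4, 5], [9, -10, 13, 0, 4, 5.2], [6, -10, 12, 0.2, 4, 5.2], [4, -9, 10, 0.2, 3.6, 5.6], [2, -8, 8, 0.4, 3.4, 5.6]]
[[0, -7, 7, 0.2, 3.4, 5.6], [-2, -6, 6, 0.2, 3, 5.8], [-3, -4, 4, 0.2, 3, 6], [-4, -2, 2, 0.2, 2.6, 6], [-5, -1, 1, 0.2, 2.6, 6]]
[[-5, 1, 0, 0.2, 2.6, 6.2], [-5, 3, -1, -0, 2.4, 6], [-4, 5, -3, -0.2, 2.2, 6.2], [-5, 7, -3, -0, 2.4, 6.2], [-3, 8, -5, -0.4, 2.2, 6.2]]
[[-2, 9, -5, -0.2, 2.2, 6.2], [-2, 11, -6, -0.4, 2.2, 6.2], [1, 13, -7, -0.4, 2.2, 6.2], [2, 13, -8, -0.6, 2.2, 6.2], [3, 14, -8, -0.6, 2.4, 6.2]]
[[6, 14, -9, -0.6, 2.2, 6.2], [8, 15, -9, -0.6, 2.4, 6], [9, 15, -9, -0.6, 2.4, 6.2], [12, 15, -10, -0.8, 2.6, 6], [14, 14, -10, -0.6, 2.6, 6]]
[[15, 14, -10, -0.6, 2.6, 6], [18, 13, -9, -0.6, 2.8, 6]]
```

Emit:
{"name": "play_rows", "arguments": {"commands": [[30, 16, 16, -2.8, 3.8, 1.2], [30, 12, 19, -2.6, 4, 1.6], [30, 10, 19, -2.2, 4.6, 1.8], [30, 7, 20, -2.2, 4.6, 2.4], [30, 3, 21, -1.8, 5.2, 3]]}}

```text
time: 11.8
tool_pos: [0.6021, -0.1284, 0.3973]
tool_rot: [-0.142, 0.742, 0.445, 0.481]
contact_force: [0.4, 0.3, -2.0]
gripper_width: 0.483
grasp_force: 61.0
```

Emit:
{"name": "play_rows", "arguments": {"commands": [[30, 0, 21, -1.6, 5.4, 3.6], [25, -3, 21, -1.2, 5.2, 3.8], [22, -6, 19, -0.8, 5, 4.2], [19, -8, 18, -0.4, 4.8, 4.6], [16, -8, 16, -0.4, 4.6, 4.6]]}}

```text
time: 12.22
tool_pos: [0.6582, -0.0073, 0.4657]
tool_rot: [-0.294, 0.69, 0.248, 0.612]
contact_force: [0.1, 0.2, -1.5]
gripper_width: 0.486
grasp_force: 61.1
```

Emit:
{"name": "play_rows", "arguments": {"commands": [[12, -10, 15, -0.2, 4.4, 5], [9, -10, 13, 0, 4, 5.2], [6, -10, 12, 0.2, 4, 5.2], [4, -9, 10, 0.2, 3.6, 5.6], [2, -8, 8, 0.4, 3.4, 5.6]]}}

```text
time: 12.63
tool_pos: [0.6721, 0.059, 0.5124]
tool_rot: [-0.469, 0.614, 0.036, 0.634]
contact_force: [-0.3, 0.2, -1.1]
gripper_width: 0.489
grasp_force: 61.1
```

Emit:
{"name": "play_rows", "arguments": {"commands": [[0, 0, 0, 0, 0, 0], [0, 0, 0, 0, 0, 0]]}}

```text
time: 12.8
tool_pos: [0.672, 0.0583, 0.5114]
tool_rot: [-0.467, 0.615, 0.039, 0.634]
contact_force: [-0.4, 0.5, -1.5]
gripper_width: 0.49
grasp_force: 61.1
```

```bash
python3 pa.py; python3 n.py .6 .186 .3
```

```text
[0.672  0.0583 0.5114] [-0.38 -0.24  1.99  1.93  1.15  0.25] -> [ 0.26 -0.36  2.36  3.53  0.46  1.22]
[[2, -8, 9, 0.2, 3.2, 5.4], [-2, -5, 5, 0.4, 3, 5.6], [-2, -4, 4, 0.2, 2.8, 5.8], [-4, -3, 2, 0.2, 2.6, 5.6], [-4, -0, 1, 0.2, 2.6, 5.8]]
[[-5, 0, 0, 0, 2.4, 5.8], [-5, 3, -1, 0, 2.4, 6], [-4, 4, -2, 0, 2.2, 5.8], [-5, 6, -3, -0, 2.2, 6], [-3, 7, -4, -0.2, 2.2, 5.8]]
[[-2, 9, -5, -0.4, 2.2, 6], [-2, 10, -6, -0.2, 2, 6], [-0, 11, -6, -0.4, 2.2, 5.8], [1, 12, -7, -0.6, 2.2, 6], [3, 13, -8, -0.4, 2.2, 6]]
[[5, 14, -8, -0.6, 2.2, 5.8], [6, 14, -8, -0.6, 2.2, 6], [8, 14, -9, -0.6, 2.4, 5.8], [10, 15, -9, -0.6, 2.4, 5.8], [12, 14, -10, -0.6, 2.4, 5.8]]
[[13, 13, -9, -0.6, 2.6, 5.8], [16, 13, -10, -0.6, 2.6, 5.6], [17, 12, -9, -0.4, 2.6, 5.8]]
t 12.8 p [0.672  0.0583 0.5114] j [-0.38 -0.24  1.99  1.93  1.15  0.25] F [-0.4  0.5 -1.5] w 0.49 g 61.1
toolshift mm [-256.    -6.8  -24.8] 
x [ 0.192 -0.544  0.817] y [ 0.641 -0.561 -0.525] z [0.743 0.624 0.241]
```

Tracking matches the model, so I'm continuing.

Emit:
{"name": "play_rows", "arguments": {"commands": [[2, -8, 9, 0.2, 3.2, 5.4], [-2, -5, 5, 0.4, 3, 5.6], [-2, -4, 4, 0.2, 2.8, 5.8], [-4, -3, 2, 0.2, 2.6, 5.6], [-4, 0, 1, 0.2, 2.6, 5.8]]}}

```text
time: 13.22
tool_pos: [0.6734, 0.0861, 0.5258]
tool_rot: [0.616, -0.516, 0.163, -0.572]
contact_force: [-0.1, 1.0, -1.3]
gripper_width: 0.491
grasp_force: 61.1
```

Emit:
{"name": "play_rows", "arguments": {"commands": [[-5, 0, 0, 0, 2.4, 5.8], [-5, 3, -1, 0, 2.4, 6], [-4, 4, -2, 0, 2.2, 5.8], [-5, 6, -3, 0, 2.2, 6], [-3, 7, -4, -0.2, 2.2, 5.8]]}}

```text
time: 13.63
tool_pos: [0.6669, 0.1044, 0.4986]
tool_rot: [0.721, -0.4, 0.349, -0.445]
contact_force: [-0.0, -0.3, -0.6]
gripper_width: 0.49
grasp_force: 61.1
```

Emit:
{"name": "play_rows", "arguments": {"commands": [[-2, 9, -5, -0.4, 2.2, 6], [-2, 10, -6, -0.2, 2, 6], [0, 11, -6, -0.4, 2.2, 5.8], [1, 12, -7, -0.6, 2.2, 6], [3, 13, -8, -0.4, 2.2, 6]]}}

```text
time: 14.05
tool_pos: [0.6531, 0.1248, 0.4396]
tool_rot: [0.769, -0.266, 0.513, -0.273]
contact_force: [-0.5, 0.1, -0.2]
gripper_width: 0.488
grasp_force: 61.1
```

Emit:
{"name": "play_rows", "arguments": {"commands": [[5, 14, -8, -0.6, 2.2, 5.8], [6, 14, -8, -0.6, 2.2, 6], [8, 14, -9, -0.6, 2.4, 5.8], [10, 15, -9, -0.6, 2.4, 5.8], [12, 14, -10, -0.6, 2.4, 5.8]]}}

```text
time: 14.47
tool_pos: [0.6261, 0.1586, 0.3563]
tool_rot: [0.75, -0.12, 0.645, -0.082]
contact_force: [0.3, -1.2, -1.2]
gripper_width: 0.487
grasp_force: 61.1
```

Emit:
{"name": "play_rows", "arguments": {"commands": [[13, 13, -9, -0.6, 2.6, 5.8], [16, 13, -10, -0.6, 2.6, 5.6], [17, 12, -9, -0.4, 2.6, 5.8], [0, 0, 0, 0, 0, 0], [0, 0, 0, 0, 0, 0]]}}

```text
time: 14.88
tool_pos: [0.6008, 0.1853, 0.3015]
tool_rot: [0.707, -0.029, 0.706, 0.03]
contact_force: [-0.1, -0.7, -0.7]
gripper_width: 0.486
grasp_force: 61.1
```

```bash
python3 pa.py; python3 n.py .6 .186 .3; python3 - <<'E'
from h import *
f=grab('top','top3'); g=grab('side','side3')
A=cv2.resize(f['image'][140:260,190:350],None,fx=2.6,fy=2.6,interpolation=cv2.INTER_CUBIC)
B=cv2.resize(g['image'][100:290,220:340],None,fx=3,fy=3,interpolation=cv2.INTER_CUBIC)
C=np.zeros((570,800,3),np.uint8);C[:A.shape[0],:416]=A;C[:,420:780]=B;cv2.imwrite('pics/f.png',C[:,:,::-1])
E
```

```text
[0.6008 0.1853 0.3015] [ 0.25 -0.36  2.35  3.54  0.45  1.21] -> [ 0.26 -0.36  2.36  3.53  0.46  1.22]
[[1, 1, -1, -0.2, 0.2, -0]]
t 14.88 p [0.6008 0.1853 0.3015] j [ 0.25 -0.36  2.35  3.54  0.45  1.21] F [-0.1 -0.7 -0.7] w 0.49 g 61.1
toolshift mm [ 1.5  0.7 -0.7] 
x [ 0.003  0.001 -1.   ] y [-0.083  0.997  0.   ] z [0.997 0.083 0.003]
```

View pics/f.png

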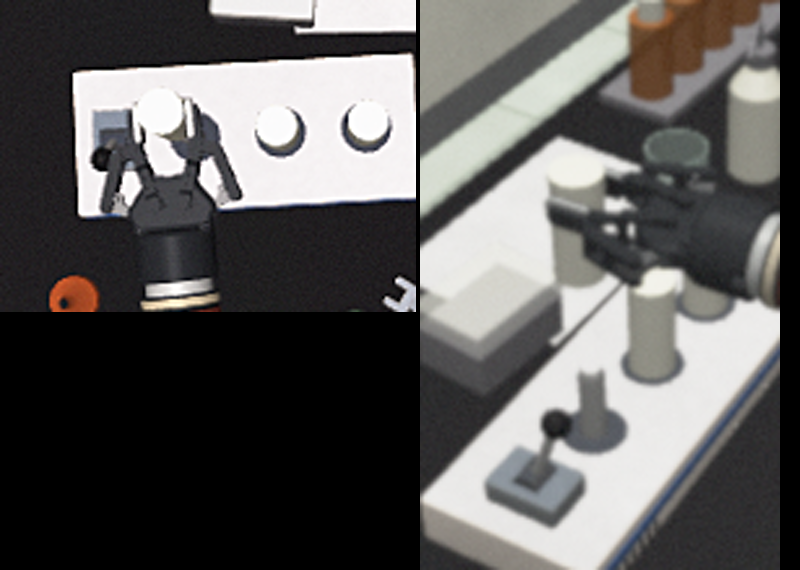

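The tube hangs mouth down above peg_c. The tube top is at top px (251.5,183.5) and side px (272.3,156.7), and the bare peg tip at side px (277.3,223.3). Lever and drying tubes are untouched and clear. Checking the alignment numerically.

```bash
python3 - <<'E'
from h import *
f=dict(np.load('top3.npz')); g=dict(np.load('side3.npz'))
print('tube top',tri(f,(251.3,183.3),g,(272.2,156.5)),onz(f,251.3,183.3,.328))
print('peg tip side',onz(g,277.2,223.5,.125),'disc side',onz(g,(592-420)/3+219.8,432/3+99.8,.05))
print(proj(g,(.5945,.186,.125)),proj(g,(.5945,.186,.05)))
E
```

```text
tube top (array([0.59661244, 0.18518383, 0.32708619]), np.float64(0.0012512036863363907)) [0.59706903 0.18537511 0.328     ]
peg tip side [0.5891797  0.18794967 0.125     ] disc side [0.59320376 0.18728501 0.05      ]
[275.90449688 222.30154618] [277.00458501 243.32004017]
```

Emit:
{"name": "play_rows", "arguments": {"commands": [[8, 2, -2, -0.2, 0.2, 0], [20, 0, 0, 0, 0, 0], [25, 0, 0, 0, 0, 0], [20, 0, 0, 0, 0, 0], [12, 0, 0, 0, 0, 0]]}}

```text
time: 15.4
tool_pos: [0.598, 0.1868, 0.213]
tool_rot: [0.705, -0.03, 0.708, 0.031]
contact_force: [-0.4, -0.7, -1.8]
gripper_width: 0.486
grasp_force: 61.1
```

Emit:
{"name": "play_rows", "arguments": {"commands": [[0, 0, 0, 0, 0, 0], [0, 0, 0, 0, 0, 0]]}}

```text
time: 15.57
tool_pos: [0.5986, 0.1869, 0.2153]
tool_rot: [0.705, -0.029, 0.708, 0.031]
contact_force: [0.2, -0.4, -0.6]
gripper_width: 0.487
grasp_force: 61.1
```

```bash
python3 n.py .5985 .187 .1255; python3 - <<'E'
from h import *
g=grab('side','side4'); f=grab('top','top4')
A=cv2.resize(g['image'][140:260,220:340],None,fx=4.5,fy=4.5,interpolation=cv2.INTER_CUBIC); cv2.imwrite('pics/g.png',A[:,:,::-1])
E
```

```text
t 15.57 p [0.5986 0.1869 0.2153] j [ 0.26 -0.15  2.37  3.42  0.66  1.35] F [ 0.2 -0.4 -0.6] w 0.49 g 61.1
toolshift mm [89.8 -0.2  0.2] 
x [-0.003  0.003 -1.   ] y [-0.085  0.996  0.003] z [ 0.996  0.085 -0.003]
```

View pics/g.png

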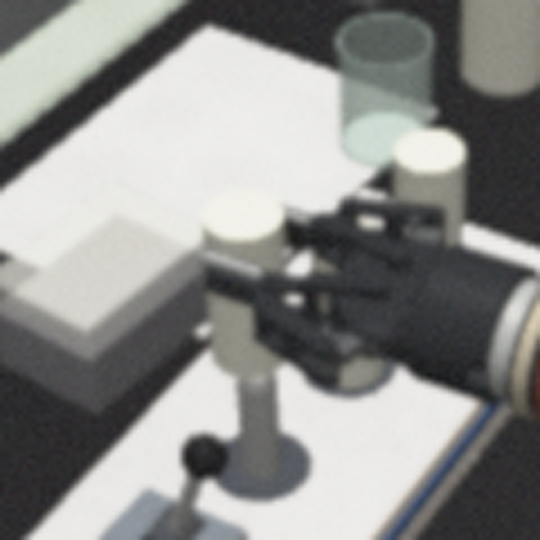

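The tube sits just above the peg and about 1.6 px (3 mm) left of the peg axis in the side view, which is within the 6.5 mm clearance. I'll nudge it toward the robot and lower slowly.

Emit:
{"name": "play_rows", "arguments": {"commands": [[0, -1, -3, 0, 0, 0], [8, 0, 0, 0, 0, 0], [8, 0, 0, 0, 0, 0], [8, 0, 0, 0, 0, 0], [8, 0, 0, 0, 0, 0]]}}

```text
time: 16.08
tool_pos: [0.5951, 0.1861, 0.183]
tool_rot: [0.706, -0.029, 0.707, 0.032]
contact_force: [1.0, 0.2, -0.1]
gripper_width: 0.487
grasp_force: 61.1
```

```bash
python3 n.py .5955 .186 .1255
```

```text
t 16.08 p [0.5951 0.1861 0.183 ] j [ 0.26 -0.06  2.37  3.39  0.75  1.39] F [ 1.   0.2 -0.1] w 0.49 g 61.1
toolshift mm [57.5 -0.4  0.5] 
x [-0.003  0.004 -1.   ] y [-0.086  0.996  0.004] z [ 0.996  0.086 -0.002]
```

Emit:
{"name": "play_rows", "arguments": {"commands": [[8, 0, 0, 0, 0, 0], [10, 0, 0, 0, 0, 0], [10, 0, 0, 0, 0, 0], [8, 0, 0, 0, 0, 0], [6, 0, 0, 0, 0, 0]]}}

```text
time: 16.5
tool_pos: [0.5948, 0.1862, 0.1397]
tool_rot: [0.705, -0.029, 0.708, 0.032]
contact_force: [0.2, -0.2, -1.2]
gripper_width: 0.49
grasp_force: 61.1
```

Emit:
{"name": "play_rows", "arguments": {"commands": [[4, 0, 0, 0, 0, 0], [3, 0, 0, 0, 0, 0], [1, 0, 0, 0, 0, 0], [0, 0, 0, 0, 0, 0]]}}

```text
time: 16.83
tool_pos: [0.5953, 0.1864, 0.1338]
tool_rot: [0.706, -0.029, 0.707, 0.032]
contact_force: [0.6, -0.1, -1.8]
gripper_width: 0.488
grasp_force: 61.1
```

```bash
python3 n.py .5955 .186 .1255
```

```text
t 16.83 p [0.5953 0.1864 0.1338] j [0.26 0.1  2.34 3.36 0.88 1.43] F [ 0.6 -0.1 -1.8] w 0.49 g 61.1
toolshift mm [ 8.3 -0.4  0.2] 
x [-0.002  0.004 -1.   ] y [-0.086  0.996  0.004] z [ 0.996  0.086 -0.002]
```

Emit:
{"name": "play_rows", "arguments": {"commands": [[2, 0, 0, 0, 0, 0], [1, 0, 0, 0, 0, 0], [1, 0, 0, 0, 0, 0], [1, 0, 0, 0, 0, 0], [0, 0, 0, 0, 0, 0]]}}

```text
time: 17.25
tool_pos: [0.5952, 0.1864, 0.1289]
tool_rot: [0.706, -0.029, 0.707, 0.032]
contact_force: [0.0, -0.4, -0.5]
gripper_width: 0.487
grasp_force: 61.1
```

Emit:
{"name": "play_rows", "arguments": {"commands": [[1, 0, 0, 0, 0, 0], [1, 0, 0, 0, 0, 0], [0, 0, 0, 0, 0, 0], [0, 0, 0, 0, 0, 0]]}}

```text
time: 17.58
tool_pos: [0.5952, 0.1864, 0.1269]
tool_rot: [0.706, -0.029, 0.707, 0.032]
contact_force: [0.3, -0.7, -1.0]
gripper_width: 0.487
grasp_force: 61.1
```

```bash
python3 n.py .5955 .186 .1255
```

```text
t 17.58 p [0.5952 0.1864 0.1269] j [0.26 0.12 2.34 3.36 0.9  1.44] F [ 0.3 -0.7 -1. ] w 0.49 g 61.1
toolshift mm [ 1.4 -0.4  0.3] 
x [-0.002  0.004 -1.   ] y [-0.086  0.996  0.004] z [ 0.996  0.086 -0.002]
```

Emit:
{"name": "play_rows", "arguments": {"commands": [[1, 0, 0, 0, 0, 0], [0, 0, 0, 0, 0, 0], [1, 0, 0, 0, 0, 0], [0, 0, 0, 0, 0, 0]]}}

```text
time: 17.92
tool_pos: [0.5958, 0.1865, 0.1266]
tool_rot: [0.707, -0.029, 0.706, 0.032]
contact_force: [-3.0, -0.3, 4.2]
gripper_width: 0.486
grasp_force: 61.4
```

Emit:
{"name": "play_rows", "arguments": {"commands": [[1, 0, 0, 0, 0, 0], [0, 0, 0, 0, 0, 0]]}}

```text
time: 18.08
tool_pos: [0.5962, 0.1866, 0.1266]
tool_rot: [0.708, -0.029, 0.705, 0.032]
contact_force: [-2.7, -0.7, 7.5]
gripper_width: 0.488
grasp_force: 61.6
```

Emit:
{"name": "play_rows", "arguments": {"commands": [[1, 0, 0, 0, 0, 0], [0, 0, 0, 0, 0, 0]]}}

```text
time: 18.25
tool_pos: [0.5965, 0.1867, 0.1266]
tool_rot: [0.709, -0.029, 0.704, 0.032]
contact_force: [-4.0, -0.3, 10.3]
gripper_width: 0.487
grasp_force: 61.6
```

Emit:
{"name": "play_rows", "arguments": {"commands": [[-2, 0, 0, 0, 0, 0], [0, 0, 0, 0, 0, 0]]}}

```text
time: 18.42
tool_pos: [0.596, 0.1866, 0.1266]
tool_rot: [0.707, -0.029, 0.706, 0.032]
contact_force: [0.8, -1.0, 4.1]
gripper_width: 0.486
grasp_force: 61.0
```

Emit:
{"name": "play_rows", "arguments": {"commands": [[0, 0, 0, 0, 0, 0], [0, 0, 0, 0, 0, 0], [0, 0, 0, 0, 0, 0], [0, 0, 0, 0, 0, 0]], "hand": 62}}

```text
time: 18.75
tool_pos: [0.5947, 0.1862, 0.1239]
tool_rot: [0.705, -0.029, 0.708, 0.032]
contact_force: [-0.4, 0.3, 0.1]
gripper_width: 0.726
grasp_force: 0.0
```

```bash
python3 n.py .4 .17 .127; python3 - <<'E'
from h import *
g=grab('side','side5'); f=grab('top','top5')
A=cv2.resize(g['image'][160:270,220:340],None,fx=3.3,fy=3.3,interpolation=cv2.INTER_CUBIC)
B=cv2.resize(f['image'][150:250,190:340],None,fx=2.6,fy=2.6,interpolation=cv2.INTER_CUBIC)
C=np.zeros((363,800,3),np.uint8);C[:,:396]=A;C[:260,400:790]=B;cv2.imwrite('pics/i.png',C[:,:,::-1])
E
```

```text
t 18.75 p [0.5947 0.1862 0.1239] j [0.26 0.13 2.34 3.36 0.9  1.44] F [-0.4  0.3  0.1] w 0.73 g 0.0
toolshift mm [  -2.2    0.6 -195.4] 
x [-0.004  0.003 -1.   ] y [-0.086  0.996  0.004] z [ 0.996  0.086 -0.004]
```

View pics/i.png

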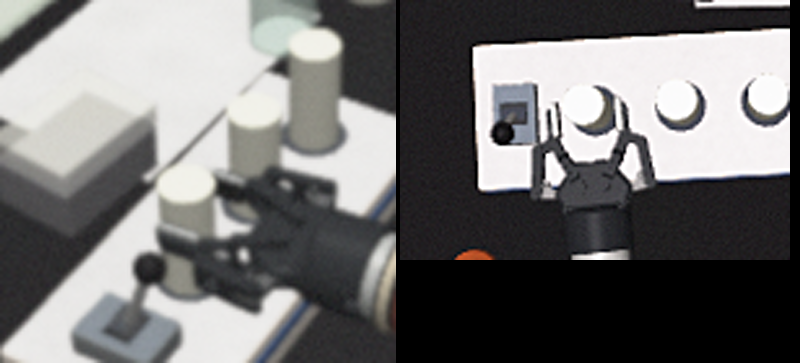

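The pictures show the tube standing on peg_c, level with its neighbours, with the fingers open on both sides and the lever still forward at top px (229,201). I'll rise straight off and plan the lever push.

Emit:
{"name": "play_rows", "arguments": {"commands": [[-5, 0, 0, 0, 0, 0], [-15, 0, 0, 0, 0, 0], [-30, 0, 0, 0, 0, 0], [-35, 0, 0, 0, 0, 0], [-25, 0, 0, 0, 0, 0]]}}

```text
time: 19.27
tool_pos: [0.5955, 0.1861, 0.2379]
tool_rot: [0.706, -0.029, 0.706, 0.032]
contact_force: [1.3, -0.5, 1.4]
gripper_width: 0.726
grasp_force: 0.0
```

Emit:
{"name": "play_rows", "arguments": {"commands": [[0, 0, 0, 0, 0, 0], [0, 0, 0, 0, 0, 0]], "hand": 0}}

```text
time: 19.43
tool_pos: [0.596, 0.1862, 0.2385]
tool_rot: [0.708, -0.029, 0.705, 0.032]
contact_force: [-0.3, 1.1, -0.8]
gripper_width: 0.461
grasp_force: 0.0
```

```bash
cat > pb.py <<'E'
from rows import *
def T(tip,yaw):
    y=np.radians(yaw); zt=np.array([np.cos(y),np.sin(y),0]); x=np.array([0,0,-1.]); return np.array(tip)-.014*zt, Ro.from_matrix(np.stack([x,np.cross(zt,x),zt],1))
E
python3 - <<'E'
from pb import *
p,R,s=pose(); q=np.array(s['joint_pos']); print(p.round(3),q.round(2))
for yaw in(-5,5):
  k=q
  for tip in((.53,.279,.23),(.53,.279,.155),(.62,.279,.155)):
    a,b=T(tip,yaw); k,e,e2,W=solve(a,b,k); print(yaw,tip,k.round(2),round(e,4),round(e2,3),W.round(3))
a,b=T((.53,.279,.23),-5); k=solve(a,b,q)[0]; plan(k,a,b)
E
```

```text
[0.596 0.186 0.239] [ 0.26 -0.22  2.38  3.44  0.61  1.33]
-5 (0.53, 0.279, 0.23) [ 0.69 -0.13  2.32  4.17  0.96  0.8 ] 0.0003 0.005 [0.25  0.302 0.229]
-5 (0.53, 0.279, 0.155) [0.69 0.09 2.3  4.08 1.06 0.99] 0.0 0.0 [0.25  0.304 0.155]
-5 (0.62, 0.279, 0.155) [0.57 0.21 2.15 3.96 0.98 1.03] 0.0 0.0 [0.34  0.304 0.155]
5 (0.53, 0.279, 0.23) [ 0.59 -0.23  2.41  3.91  0.76  0.96] 0.0 0.0 [0.25  0.254 0.23 ]
5 (0.53, 0.279, 0.155) [0.59 0.01 2.39 3.78 0.93 1.15] 0.0 0.0 [0.25  0.254 0.155]
5 (0.62, 0.279, 0.155) [0.47 0.15 2.23 3.65 0.87 1.23] 0.0 0.0 [0.34  0.254 0.155]
[0.596  0.1862 0.2385] [ 0.26 -0.22  2.38  3.44  0.61  1.33] -> [ 0.69 -0.13  2.32  4.17  0.96  0.8 ]
[[-9, 30, -9, 1.2, -2, 0.8], [-2, 28, -17, 2.4, -1, 0.4], [7, 22, -23, 3, 0.8, -0.6], [11, 16, -27, 3.4, 2.2, -1.2]]
```

Emit:
{"name": "play_rows", "arguments": {"commands": [[0, 15, -14, 0, 0, 0], [0, 28, -20, 1, 0, 0], [0, 28, -20, 1, 0, 0], [0, 26, -16, 1, 0, 0], [0, 4, -2, 0, 0, 0]]}}

```text
time: 19.85
tool_pos: [0.5144, 0.2844, 0.2329]
tool_rot: [0.705, -0.014, 0.709, 0.015]
contact_force: [0.1, 0.2, -0.9]
gripper_width: 0.002
grasp_force: 0.0
```

Emit:
{"name": "play_rows", "arguments": {"commands": [[0, 0, 0, 0, 0, 0], [0, 0, 0, 0, 0, 0]]}}

```text
time: 20.02
tool_pos: [0.5171, 0.2806, 0.2339]
tool_rot: [0.706, -0.012, 0.708, 0.013]
contact_force: [0.6, 0.4, -0.5]
gripper_width: 0.001
grasp_force: 0.0
```

```bash
python3 n.py .514 .279 .155
```

```text
t 20.02 p [0.5171 0.2806 0.2339] j [ 0.62 -0.21  2.38  4.02  0.8   0.88] F [ 0.6  0.4 -0.5] w 0.0 g 0.0
toolshift mm [78.9 -1.6 -2.8] 
x [-0.004  0.002 -1.   ] y [-0.035  0.999  0.003] z [ 0.999  0.035 -0.004]
```

Emit:
{"name": "play_rows", "arguments": {"commands": [[15, -1, -1, 0, 0, 0], [25, -1, -1, 0, 0, 0], [22, 0, 0, 0, 0, 0], [12, 0, 0, 0, 0, 0], [5, 0, 0, 0, 0, 0]]}}

```text
time: 20.43
tool_pos: [0.5153, 0.2762, 0.1528]
tool_rot: [0.705, -0.011, 0.709, 0.011]
contact_force: [0.9, -0.2, -0.4]
gripper_width: 0.001
grasp_force: 0.0
```

Emit:
{"name": "play_rows", "arguments": {"commands": [[0, 0, 5, 0, 0, 0], [0, 0, 12, 0, 0, 0], [0, 0, 15, 0, 0, 0], [0, 0, 15, 0, 0, 0], [0, 0, 15, 0, 0, 0]]}}

```text
time: 20.85
tool_pos: [0.5798, 0.2809, 0.1592]
tool_rot: [0.708, -0.01, 0.706, 0.014]
contact_force: [-1.9, 0.3, 0.4]
gripper_width: 0.004
grasp_force: 0.5
```

```bash
python3 n.py .606 .279 .155
```

```text
t 20.85 p [0.5798 0.2809 0.1592] j [0.53 0.12 2.25 3.79 0.91 1.14] F [-1.9  0.3  0.4] w 0.0 g 0.5
toolshift mm [ 4.2 -2.8 26.1] 
x [ 0.002  0.005 -1.   ] y [-0.034  0.999  0.005] z [0.999 0.034 0.002]
```

Emit:
{"name": "play_rows", "arguments": {"commands": [[3, 0, 8, 0, 0, 0], [3, 0, 8, 0, 0, 0], [0, 0, 6, 0, 0, 0], [0, 0, 0, 0, 0, 0]]}}

```text
time: 21.18
tool_pos: [0.6004, 0.2815, 0.1508]
tool_rot: [0.706, -0.01, 0.708, 0.013]
contact_force: [0.3, -0.9, 0.8]
gripper_width: 0.0
grasp_force: 0.0
```

Emit:
{"name": "play_rows", "arguments": {"commands": [[0, 0, 3, 0, 0, 0], [0, 0, 2, 0, 0, 0], [0, 0, 0, 0, 0, 0]]}}

```text
time: 21.43
tool_pos: [0.6037, 0.2819, 0.1498]
tool_rot: [0.706, -0.011, 0.708, 0.013]
contact_force: [-2.2, -0.6, -0.1]
gripper_width: 0.001
grasp_force: 0.8
```

```bash
python3 n.py .61 .279 .152
```

```text
t 21.43 p [0.6037 0.2819 0.1498] j [0.51 0.18 2.2  3.76 0.91 1.16] F [-2.2 -0.6 -0.1] w 0.0 g 0.8
toolshift mm [-2.2 -3.1  6.2] 
x [-0.003  0.003 -1.   ] y [-0.035  0.999  0.003] z [ 0.999  0.035 -0.003]
```

Emit:
{"name": "play_rows", "arguments": {"commands": [[0, 0, 2, 0, 0, 0], [0, 0, 0, 0, 0, 0]]}}

```text
time: 21.6
tool_pos: [0.6045, 0.2819, 0.1495]
tool_rot: [0.706, -0.012, 0.708, 0.013]
contact_force: [-13.0, -0.3, 3.4]
gripper_width: 0.002
grasp_force: 6.5
```

Emit:
{"name": "play_rows", "arguments": {"commands": [[0, 0, 2, 0, 0, 0], [0, 0, 0, 0, 0, 0]]}}

```text
time: 21.77
tool_pos: [0.605, 0.2819, 0.1494]
tool_rot: [0.707, -0.012, 0.707, 0.013]
contact_force: [-25.2, -1.8, 7.5]
gripper_width: 0.003
grasp_force: 12.7
```

Emit:
{"name": "play_rows", "arguments": {"commands": [[0, 0, 2, 0, 0, 0], [0, 0, 0, 0, 0, 0]]}}

```text
time: 21.93
tool_pos: [0.6056, 0.282, 0.1492]
tool_rot: [0.707, -0.013, 0.707, 0.013]
contact_force: [-38.8, -3.3, 12.3]
gripper_width: -0.002
grasp_force: 19.2
```

The lever is against its stop. Backing off and verifying numerically.

Emit:
{"name": "play_rows", "arguments": {"commands": [[0, 0, -6, 0, 0, 0], [0, 0, -10, 0, 0, 0], [0, 0, -20, 0, 0, 0], [0, 0, -25, 0, 0, 0], [-10, 0, -20, 0, 0, 0]]}}

```text
time: 22.35
tool_pos: [0.5274, 0.2787, 0.1584]
tool_rot: [0.705, -0.011, 0.709, 0.013]
contact_force: [-0.5, 0.5, -0.3]
gripper_width: -0.003
grasp_force: 0.0
```

Emit:
{"name": "play_rows", "arguments": {"commands": [[-30, 0, 0, 0, 0, 0], [-30, 0, 0, 0, 0, 0], [-20, 0, 0, 0, 0, 0], [0, 0, 0, 0, 0, 0], [0, 0, 0, 0, 0, 0]]}}

```text
time: 22.77
tool_pos: [0.5296, 0.2794, 0.2431]
tool_rot: [0.708, -0.01, 0.706, 0.015]
contact_force: [-0.1, -0.7, -0.4]
gripper_width: 0.004
grasp_force: 0.0
```

```bash
python3 n.py .5 .28 .2; python3 - <<'E'
from h import *
f=grab('top','top6'); g=grab('side','side6')
o=dict(np.load('top0.npz')); so=dict(np.load('side0.npz'))
V=cv2.cvtColor(f['image'],cv2.COLOR_RGB2HSV)[:,:,2]
print('expected ball top/side at joint 1:',proj(f,(.6277,.2785,.142)),proj(g,(.6277,.2785,.142)))
for n,a,(u,v) in(('top',f,proj(f,(.6277,.2785,.142))),('side',g,proj(g,(.6277,.2785,.142)))):
    u,v=int(u),int(v); w=cv2.cvtColor(a['image'],cv2.COLOR_RGB2GRAY)[v-12:v+13,u-12:u+13]; ys,xs=np.nonzero(w<45); print(n,xs.mean()+u-12,ys.mean()+v-12,len(xs))
G=cv2.cvtColor(f['image'],cv2.COLOR_RGB2GRAY)
for nm,X in(('c',(.594,.186,.15)),('b',(.598,.086,.15)),('a',(.602,-.0138,.15))):
    u,v=proj(f,X).astype(int); w=f['image'][v-12:v+13,u-12:u+13].min(2); ys,xs=np.nonzero(w>247); print(nm,xs.mean()+u-12,ys.mean()+v-12,len(xs),onz(f,xs.mean()+u-12,ys.mean()+v-12,.15))
E
```

```text
t 22.77 p [0.5296 0.2794 0.2431] j [ 0.6  -0.21  2.36  4.    0.78  0.89] F [-0.1 -0.7 -0.4] w 0.0 g 0.0
toolshift mm [ 43.    1.3 -29.7] 
x [ 0.001  0.007 -1.   ] y [-0.035  0.999  0.007] z [0.999 0.035 0.002]
expected ball top/side at joint 1: [228.17755229 178.9830302 ] [242.42633438 234.22305281]
top 222.90833333333333 176.63333333333333 120
side 238.9090909090909 234.92513368983958 187
c 260.44559585492226 190.24870466321244 193 [0.5936285  0.18641049 0.15      ]
b 296.3414634146341 188.41951219512194 205 [0.59721469 0.08539011 0.15      ]
a 330.5388349514563 186.7135922330097 206 [ 0.6005355  -0.01108083  0.15      ]
```

```bash
python3 -c "
from h import *
print(manip.job_done())"
```

```text
the job is handed in; nothing more can be done
None
```

I handed the job in at about 23 s: the cap is standing in the tray, the rinsed tube is mouth down on peg_c with its rim on the deck, and the lever is pushed against its stop. I judged the lever from the contact force and fingertip position because the last picture's ball reading was unclear, and the hand-in returned no verdict.

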